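Hop a freshly painted plate over the end stop and park it in the drying rail's notch

ROBOT

A 6-joint arm with a two-finger parallel gripper is mounted at the origin on the work surface. World frame = base frame: x ahead of the robot, y to its left, z up, the work surface at z = 0. Lengths are in m, angles in degrees, forces in N, time in s.
With the tool pointing down it reaches from about 0.3 to 0.95 m from the base axis. Payload 3.1 kg.
Tool frame: the origin (TCP) lies midway between the tips of the shut fingers; the grasp point (between the pads) lies 19 mm behind it; x points along the fingers, y is the direction in which the jaws open and shut, and the axes are right-handed (so a half turn about x gives the same grasp; the last joint's range is limited). The gripper opens to 85 mm and grips with 20 to 120 N. Pads are 22 mm wide; open, the fingers measure 114 mm over their backs; the gripper's body (76 mm by 85 mm) begins 54 mm behind the grasp point. The pads swing forward as they close: fully open they stand 13 mm farther back than shut.
Start: joints at [-68.279, 17.653, 93.61, -0, 68.738, -3.994], TCP at [0.271, -0.563, 0.231] pointing down, gripper open.
Joint ranges: [-175.34, 175.34], [-45.06, 112.39], [2.9, 150.54], [-68.45, 248.45], [3.09, 151.38], [-168.51, 168.51]. Speed limits (degrees/s): [159.86, 159.86, 180, 180, 180, 180].

INTERFACE

Orientations are given as a 3x3 rotation matrix whose columns are the frame's x, y, z axes.
In Python, from rig import robot gives the robot as it stands. The module is installed in compiled form; this text tells all that it offers. Calls block until the motion is done:
- robot.movep(position, orientation): joint-space move of the TCP to a pose.
- robot.line_to(position, frame=None, vel=0.15): straight line of the TCP; frame=None keeps the orientation; vel is the mean speed in m/s.
- robot.move_j(angles): joint-space move.
- robot.set_gripper(opening, effort=None): opening from 0.0 (shut) to 1.0 (fully open); effort is the grip in N (None keeps the last); returns when the fingers have stopped.
- robot.wait(seconds).
- robot.inverse_kinematics(position, orientation): joint angles nearest the present ones, or None.
- robot.get_obs(): the state.
- robot.grab_frame(name): name is "side" or "top"; returns a dict with "frame" (420x560x3 uint8, blue, green, red), "K" (3x3 intrinsics, pixels), "camera_from_world" (4x4, takes a point from world to camera coordinates). Camera axes: x right, y down, z forward; pixel columns grow to the right and rows downward; lengths in m; the calibration is good to about 2 mm. A picture is of the moment at which its call begins. There is no depth.
A pose or a line that the arm cannot do raises robot.MotionError and nothing moves.
- robot.job_done(): hands the job in, once; it reports no verdict.
The state is a dict: "t": time; "joint_pos": joint angles; "qvel": joint speeds; "joint_torque": joint torques, N m; "eef_pos": TCP position; "tcp_rot": TCP orientation; "ft_force": force on the tool from outside, world axes, zero at the start; "moment": the same for the moment, N m; "opening": opening from 0.0 (shut) to 1.0 (fully open).
Only numpy, scipy, OpenCV 4.12 (cv2) and the standard library are available. Lean on these libraries where they do the work, as an engineer would, in place of code of your own. Each camera call takes 0.05 s, during which the arm holds its last target. There are 200 camera calls.

TASK

Take the plate carrier with the blue grip, lift it over the red end stop of its rail and set it down on the next rail, just inside that rail's near end stop. Then gently slide it along that rail until its saddle drops fully into the notch, let go and leave it hanging there. The plates are freshly painted: don't let them touch one another, don't knock or press the carrier hard against the next rail, and leave the other two carriers where they hang.

Things in the scene. Friction and masses are not known exactly. Their poses are not given: they have to be found in the camera images.
- blue_carrier: Carrier to move (rigid, 0.3 to 0.5 kg): steel hook, blue grip on top, grey plate below. Origin: middle of its saddle's ceiling, which rests on the rail's top edge; z up, y along the rail, x across it, away from the robot. Saddle: inverted U 24 long (y), 22 wide, slot 12 wide for the 6 mm rail, top 8 above the origin, cheeks to 14 below.
- blue_grip (a point): Centre of the blue grip, 26 mm above the carrier's origin: an upright block 16 (x) x 24 (y) x 36 (z) mm standing on the saddle.
- blue_plate (a point): Centre of the painted plate, 80 (y) x 80 (z) x 5 (x) mm, 115 mm below the carrier's origin. A 12 mm wide stem runs down from the saddle's front (-x) cheek and a foot, top 70 mm below the origin, turns back under the rail to carry the plate. Raised 20 to 42 mm above its resting height the carrier clears the end stops and its foot stays clear under the rail.
- green_carrier: Another carrier, same shape, size and frame, with a green grip, on the first rail behind the blue one (towards -y). Not to be moved.
- yellow_carrier: Another carrier, same shape, size and frame, with a yellow grip, on the plain part of the next rail beyond the notch (towards +y); its place tells nothing about the notch's. Not to be moved.
- rack1: First rail and its stand, fixed, on the robot's right. Origin: on the bench below the rail's middle; y along the rail towards the next rail, z up. The rail is a steel flat bar on edge, 6 thick, 24 high, top edge 250 mm above the origin, y = -145 to +145 mm. Two 10 mm thick arms hold it from behind (+x) at y = +-100, their tops 19 mm below its top edge; posts at x = +85.
- stop1 (a point): Top of the first rail's red end stop at its +y end (the one to lift over): 5 mm thick in y, as wide as the rail (6 mm), rising 18 mm above the rail's top edge. All four end stops are alike.
- rack2: Stand of the next rail, fixed, left (+y) of the first and nearly in line. Origin: on the bench below the rail's line, mid-stand; y along the rail, away from the first rail; z up. Arms at y = -110 and +100 mm, else like the first. It clamps a bar of the same section, top edge 250 mm above the origin, 330 mm long between its two end stops; the bar may be shifted in the clamps (see rail2_mid).
- rail2_mid (a point): Point of the next rail's top-edge line above the stand's origin, NOT the notch. The one notch, at the bar's middle, 28 long x 7 mm deep, square, brass floor, lies up to 25 mm either way along y; not measured: find it by feel. A carrier pushed along slides at 1 to 3.5 N, drops in by its weight if free to fall, then stops hard against its far side.
There are look-alikes about, which are no part of the job. What is shaped like the blue_carrier but turquoise is not meant.

How it is judged (in metres and radians):
On the way, in this order (a step that is already met when the one before it is completed fails the run):
1. the blue carrier is lifted and passes over the first rail's end stop towards the next rail (y of blue_carrier in the frame of rack1 between 0.125 and 0.26 m and x of blue_carrier in the frame of rack1 between -0.045 and 0.045 m and z of blue_carrier in the frame of rack1 above 0.264 m), for 0.1 s.
2. the blue carrier sits astride the next rail, resting on its plain part before the notch (z of blue_carrier in the frame of rack2 between 0.247 and 0.253 m and x of blue_carrier in the frame of rack2 between -0.006 and 0.006 m and y of blue_carrier in the frame of rack2 between -0.185 and -0.045 m and contact force between blue_carrier and rack2 above 0.3 N), for 0.2 s.
At the end, for the whole second after the job is handed in: The blue carrier hangs at rest with its saddle in the notch: origin 4.5 to 10 mm below the rail's top edge, within 6 mm of the rail's line and 35 mm of the stand's middle, upright within 0.15 rad, along the rail within 0.3 rad, moving under 20 mm/s and swinging under 1 rad/s (z of blue_carrier in the frame of rack2 between 0.24 and 0.2455 m and x of blue_carrier in the frame of rack2 between -0.006 and 0.006 m and y of blue_carrier in the frame of rack2 between -0.035 and 0.035 m and angle between blue_carrier's own z axis and vertical below 0.15 rad and angle between the y axis of blue_carrier and the y axis of rack2, either way round below 0.3 rad and linear speed of blue_carrier below 0.02 m/s and angular speed of blue_carrier below 1 rad/s and contact force between blue_carrier and rack2 above 1 N); the robot touches nothing.
It fails at once if the blue carrier is knocked or pressed against the next rail with more than 30 N (contact force between blue_carrier and rack2 above 30 N).
It fails at once if the blue carrier touches another carrier (contact force between blue_carrier and green_carrier above 0.3 N or contact force between blue_carrier and yellow_carrier above 0.3 N).
It fails at once if another carrier is moved by more than 10 mm (distance of any of green_carrier, yellow_carrier from where it was at the start of the episode above 0.01 m).
It also fails if it takes over 54 s, if anything falls off the work surface, if the arm or the gripper's body presses on something with over 40 N, if the wrist force passes 120 N, or if a joint passes its speed limit or range.

## Working session

There is one attempt and no reset: what is moved stays moved. The work goes in short steps, each a Python script; the robot and the scene stay as the last script left them, time stands still between calls to the robot, and variables do not carry over. Pictures are saved under pics/ and viewed, about 8 in all and at most 12, crops included, and the job is handed in when it is done.

```bash
mkdir -p pics; python3 - <<'E'
from rig import robot
import cv2, numpy as np
for n in("side","top"):
    g=robot.grab_frame(n); cv2.imwrite(f"pics/{n}0.png",g["frame"]); np.savez(f"{n}0.npz",**g)
    T=np.array(g["camera_from_world"]);print(n,np.round(g["K"],1).tolist(),np.round(-T[:3,:3].T@T[:3,3],3),np.round(T[:3,:3],3).tolist())
o=robot.get_obs();print(o)
E
```

```text
side [[407.8, 0.0, 274.8], [0.0, 407.8, 208.4], [0.0, 0.0, 1.0]] [0.127 0.959 0.784] [[-0.955, -0.294, 0.023], [-0.175, 0.503, -0.847], [0.238, -0.813, -0.532]]
top [[528.3, 0.0, 273.8], [0.0, 528.3, 210.5], [0.0, 0.0, 1.0]] [0.282 0.016 1.664] [[0.002, -1.0, -0.017], [-0.998, -0.001, -0.058], [0.058, 0.017, -0.998]]
{'t': 0.1, 'joint_pos': array([-6.82815507e+01,  1.77002151e+01,  9.36826312e+01,  7.71864005e-04,
        6.87389376e+01, -3.99444907e+00]), 'qvel': array([-0.04502517, -0.00521335, -0.29849466, -0.07183654,  0.01761429,
       -0.09924067]), 'joint_torque': array([-1.59336792e-03, -4.16408587e+01, -2.77644342e+01, -2.06893856e-04,
        4.04166072e-03,  5.10524636e-07]), 'eef_pos': array([ 0.27085245, -0.56242099,  0.23015097]), 'tcp_rot': array([[-7.74879038e-04,  4.33856689e-01, -9.00981561e-01],
       [ 1.97928875e-03, -9.00979401e-01, -4.33857351e-01],
       [-9.99997741e-01, -2.11948963e-03, -1.60577610e-04]]), 'ft_force': array([ 0.52680176,  0.71301783, -1.1908254 ]), 'moment': array([-0.03149219,  0.02425644,  0.01048389]), 'opening': 1.0003072893674052}
```

View pics/side0.png

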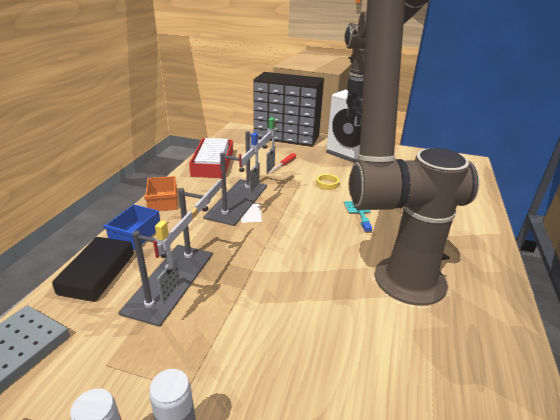

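View pics/top0.png

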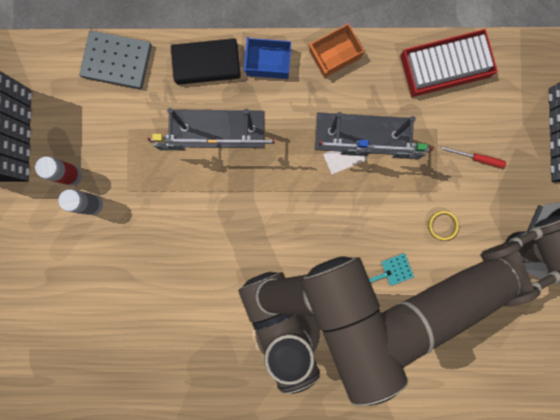

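The top view shows the blue grip at (362,143), green at (422,147) and yellow at (157,138). The red stop of rail 1 is at (320,145), and the rail 2 stops are at (274,141) and (150,140).

Things that could be taken for the blue carrier:
- the blue bin (268,58)
- the turquoise paddle on the bench at top (395,270), side (358,215), with a blue end at side (367,226)
- the green carrier and the yellow carrier

I choose the blue grip on the rail at top (362,143), side (254,138). Next I'll check it in a close crop and measure.

```bash
cat > h.py <<'E'
import numpy as np, cv2
def ray(g,uv):
    T=np.array(g["camera_from_world"]);R=T[:3,:3];c=-R.T@T[:3,3]
    d=R.T@np.linalg.solve(g["K"],[uv[0],uv[1],1.]);return c,d/np.linalg.norm(d)
def onz(g,uv,z):
    c,d=ray(g,uv);return c+d*(z-c[2])/d[2]
def tri(g1,u1,g2,u2):
    c1,d1=ray(g1,u1);c2,d2=ray(g2,u2)
    s=np.linalg.lstsq(np.c_[d1,-d2],c2-c1,rcond=None)[0];p,q=c1+s[0]*d1,c2+s[1]*d2
    return (p+q)/2,np.linalg.norm(p-q)
def proj(g,p):
    q=g["K"]@(np.array(g["camera_from_world"])@np.r_[p,1])[:3];return q[:2]/q[2]
HUE=dict(blue=(105,125),green=(50,80),yellow=(22,32),red=(0,6),orange=(8,20))
def blobs(g,col,box,smin=110,vmin=50,amin=4):
    x0,y0,x1,y1=box;h=cv2.cvtColor(g["frame"],cv2.COLOR_BGR2HSV)[y0:y1,x0:x1]
    a,b=HUE[col];m=cv2.inRange(h,(a,smin,vmin),(b,255,255))
    if col=="red": m|=cv2.inRange(h,(174,smin,vmin),(180,255,255))
    n,_,s,c=cv2.connectedComponentsWithStats(m)
    return [(np.round(c[i]+[x0,y0],1),s[i][4],(s[i][:2]+[x0,y0]).tolist(),s[i][2:4].tolist()) for i in range(1,n) if s[i][4]>=amin]
E
python3 - <<'E'
from h import *
t=dict(np.load("top0.npz"));s=dict(np.load("side0.npz"))
for c in("blue","green","yellow","red"):
    print(c);
    for b in blobs(t,c,(140,125,440,165)): print("  top",*b,np.round(onz(t,b[0],.285 if c!="red" else .265),4))
    for b in blobs(s,c,(120,110,300,270)): print("  side",*b)
a=cv2.resize(t["frame"][120:165,140:440],None,fx=2.66,fy=2.66,interpolation=cv2.INTER_CUBIC)
b=cv2.resize(s["frame"][110:300,110:300],None,fx=2.4,fy=2.4,interpolation=cv2.INTER_CUBIC)
o=np.zeros((a.shape[0]+b.shape[0],800,3),np.uint8);o[:a.shape[0],:a.shape[1]]=a;o[a.shape[0]:,:b.shape[1]]=b
cv2.imwrite("pics/crop.png",o)
E
```

```text
blue
  top [362.8 142.9] 77 [358, 139] [11, 9] [ 0.5406 -0.194   0.285 ]
  side [254.1 137.9] 69 [251, 132] [7, 13]
  side [137.3 222.2] 1075 [120, 204] [40, 45]
  side [142.2 241. ] 10 [141, 240] [4, 3]
green
  top [421.  146.7] 60 [416, 144] [11, 7] [ 0.5304 -0.346   0.285 ]
  side [270.7 122.3] 42 [269, 117] [5, 11]
yellow
  top [157.4 137.3] 75 [152, 134] [12, 8] [0.556  0.3478 0.285 ]
  side [193.8 209.6] 5 [193, 208] [3, 4]
  side [161.4 230. ] 195 [155, 220] [13, 21]
red
  top [320.3 142.2] 6 [320, 141] [2, 4] [ 0.5463 -0.0839  0.265 ]
  top [431.  148.3] 7 [430, 147] [3, 3] [ 0.5297 -0.3776  0.265 ]
  side [204.1 167. ] 519 [189, 138] [34, 41]
  side [229.7 147.7] 81 [226, 139] [7, 17]
  side [288.2 158.3] 84 [281, 153] [15, 12]
  side [239.7 159.3] 18 [239, 154] [2, 13]
  side [226.5 163.3] 47 [225, 158] [5, 14]
  side [155.7 248.5] 50 [153, 241] [6, 17]
```

View pics/crop.png

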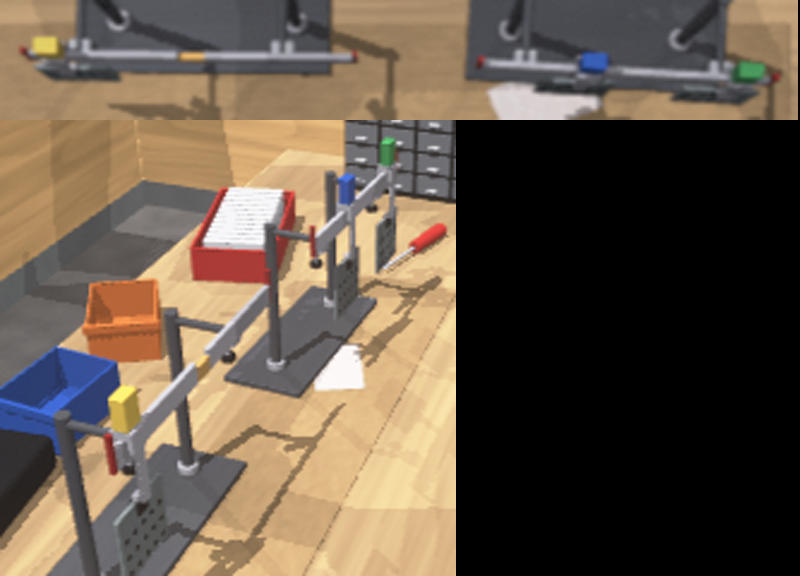

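The crop confirms it: the upright blue grip, with its plate, hangs on rail 1 between its stop and the green carrier. The paddle is flat on the bench and turquoise. A brass patch shows on rail 2 at top (212,141), which I'll use only as a hint. Next I'll fit the rail lines to sub-pixel accuracy.

```bash
python3 - <<'E'
from h import *
t=dict(np.load("top0.npz"));f=t["frame"]
g=f.astype(float)
for nm,c0,c1,r0,r1 in(("rail1",322,352,143.3,144.6),("rail1b",370,412,145.4,147.3),("rail2",220,245,141,141),("rail2b",173,206,140,140.5)):
    pr=[]
    for c in range(c0,c1,6): pr.append(f[134:156,c].mean(1).astype(int).tolist())
    print(nm);[print(c0+6*i,p) for i,p in enumerate(pr)]
h=cv2.cvtColor(f,cv2.COLOR_BGR2HSV)
for (x0,x1,y0,y1) in((316,325,137,150),(426,436,143,154),(269,279,136,147),(145,154,135,146)):
    p=f[y0:y1,x0:x1].astype(float);w=np.clip(p[...,2]-p[...,:2].max(2)-45,0,None);yy,xx=np.mgrid[y0:y1,x0:x1]
    u=[(w*xx).sum()/w.sum(),(w*yy).sum()/w.sum()];print("stop",np.round(u,2),int(w.sum()),np.round(onz(t,u,.262),4))
p=f[136:147,205:221].astype(float);w=np.clip(p[...,2]-p[...,0]-70,0,None);yy,xx=np.mgrid[136:147,205:221]
u=[(w*xx).sum()/w.sum(),(w*yy).sum()/w.sum()];print("brass",np.round(u,2),onz(t,u,.243))
E
```

```text
rail1
322 [78, 79, 78, 78, 78, 78, 77, 91, 115, 112, 101, 84, 76, 74, 75, 74, 84, 112, 123, 129, 142, 148]
328 [86, 75, 72, 73, 75, 74, 76, 83, 124, 176, 176, 116, 80, 78, 79, 74, 80, 137, 174, 193, 208, 211]
334 [84, 65, 72, 78, 111, 161, 167, 165, 169, 183, 177, 128, 87, 78, 78, 74, 90, 142, 176, 194, 211, 213]
340 [51, 51, 55, 66, 107, 168, 174, 169, 169, 176, 182, 156, 104, 79, 77, 77, 78, 102, 141, 146, 161, 200]
346 [60, 51, 49, 50, 56, 73, 78, 77, 82, 121, 175, 174, 115, 80, 77, 74, 65, 53, 45, 47, 92, 166]
rail1b
370 [76, 77, 77, 77, 78, 78, 78, 76, 75, 70, 82, 106, 115, 100, 83, 82, 88, 76, 60, 73, 112, 128]
376 [76, 76, 78, 76, 78, 78, 77, 78, 76, 77, 85, 128, 170, 159, 106, 78, 77, 78, 72, 73, 112, 124]
382 [75, 77, 76, 76, 77, 77, 76, 77, 79, 76, 75, 110, 170, 174, 126, 85, 73, 72, 68, 74, 108, 122]
388 [77, 76, 76, 75, 76, 75, 75, 73, 71, 71, 72, 96, 152, 171, 140, 96, 76, 76, 76, 74, 86, 128]
394 [79, 85, 116, 138, 109, 77, 71, 73, 75, 77, 75, 81, 122, 171, 165, 111, 76, 79, 84, 80, 68, 66]
400 [70, 70, 62, 58, 55, 58, 74, 76, 76, 75, 76, 76, 109, 171, 173, 119, 78, 83,
[... 841 characters left out ...]
, 133, 142, 144, 143, 145]
185 [89, 91, 91, 91, 111, 164, 181, 145, 98, 88, 93, 91, 89, 99, 109, 104, 115, 136, 142, 143, 143, 144]
191 [91, 92, 91, 89, 111, 163, 181, 145, 98, 87, 90, 91, 83, 88, 127, 140, 141, 139, 142, 143, 144, 145]
197 [75, 87, 91, 90, 104, 149, 178, 147, 98, 86, 91, 91, 90, 97, 127, 141, 140, 140, 143, 144, 143, 143]
203 [57, 61, 74, 88, 102, 147, 182, 164, 109, 87, 91, 91, 85, 86, 126, 140, 142, 144, 145, 143, 142, 144]
stop [320.39 141.8 ] 102 [ 0.548  -0.0844  0.262 ]
stop [431.48 148.42] 117 [ 0.5299 -0.3797  0.262 ]
stop [272.93 139.49] 41 [0.5543 0.0426 0.262 ]
stop [147.81 138.13] 93 [0.5583 0.3793 0.262 ]
brass [211.63 140.64] [0.55497749 0.2097078  0.243     ]
```

```bash
cat >> h.py <<'E'
t0=dict(np.load("top0.npz"))
A1,B1=onz(t0,(400,147.5),.25),onz(t0,(328,143.5),.25)
A2,B2=onz(t0,(232,140.48),.25),onz(t0,(188,139.9),.25)
def xr(A,B,y): return A[0]+(B[0]-A[0])*(y-A[1])/(B[1]-A[1])
def R(A,B,sg=-1):
    d=B-A;d[2]=0;d=sg*d/np.linalg.norm(d);x=np.array([0,0,-1.]);return np.c_[x,d,np.cross(x,d)]
E
python3 - <<'E'
from h import *; from rig import robot
print(A1,B1,A2,B2)
y=-.194; s=dict(np.load("side0.npz"))
print("rail1 x",xr(A1,B1,y),"tri grip",tri(t0,(362.8,142.9),s,(254.1,137.9)))
print("rail2 x",xr(A2,B2,.093),xr(A2,B2,.21))
# offset of grip blob vs projected grip centre
gc=np.array([xr(A1,B1,y),y,.276]);print("pred px",proj(t0,gc+[0,0,.018]),proj(s,gc))
p=np.array([xr(A1,B1,y),y,.36])
for sg in(-1,1): 
  q=robot.inverse_kinematics(p,R(A1,B1,sg));print(sg,q)
  print(robot.inverse_kinematics([xr(A2,B2,.21),.21,.30],R(A2,B2,sg)))
robot.line_to([.271,-.5624,.38],vel=.2)
robot.movep(p,R(A1,B1))
for n in("side","top"):
    g=robot.grab_frame(n);print(n,blobs(g,"blue",(340,125,380,160) if n=="top" else (240,120,275,155)))
    cv2.imwrite(f"pics/{n}1.png",g["frame"])
print(robot.get_obs()["t"],robot.get_obs()["eef_pos"])
a=cv2.resize(cv2.imread("pics/side1.png")[60:220,170:340],None,fx=3.5,fy=3.5,interpolation=cv2.INTER_CUBIC);cv2.imwrite("pics/c1.png",a)
E
```

```text
[ 0.53460216 -0.29894461  0.25      ] [ 0.54559215 -0.10572346  0.25      ] [0.55402192 0.15353568 0.25      ] [0.55570543 0.27293704 0.25      ]
rail1 x 0.5405711782273724 tri grip (array([ 0.54088057, -0.19488662,  0.2801147 ]), np.float64(0.0013054722732714313))
rail2 x 0.5531683893117477 0.5548180429506218
pred px [363.33161661 142.27163703] [253.90154752 139.18830932]
-1 [-24.08580819   6.87923267  91.78891568   0.          81.33185165
  69.16954273]
[ 1.65266621e+01  1.10126047e+01  9.38160424e+01 -2.54444375e-14
  7.51713529e+01  1.07334456e+02]
1 [-2.40858082e+01  6.87923267e+00  9.17889157e+01 -2.54444375e-14
  8.13318517e+01 -1.10830457e+02]
[ 1.65266621e+01  1.10126047e+01  9.38160424e+01 -2.54444375e-14
  7.51713529e+01 -7.26655437e+01]
side [(array([254.1, 138. ]), np.int32(68), [251, 132], [7, 13])]
top [(array([362.9, 142.8]), np.int32(77), [358, 139], [11, 9])]
2.7667 [ 0.54030505 -0.19498252  0.35990752]
```

View pics/c1.png

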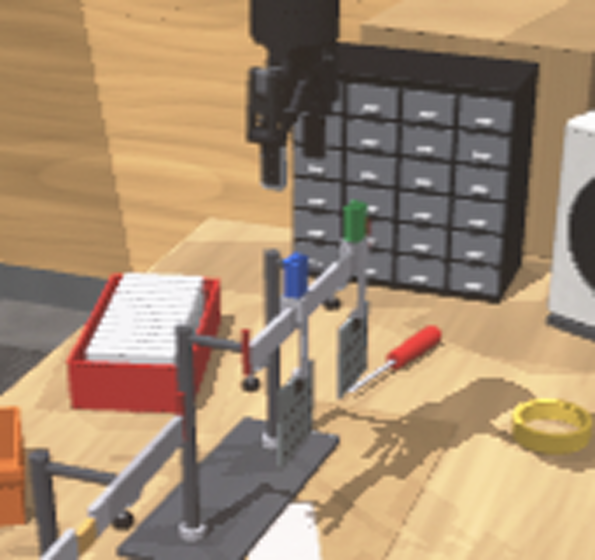

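The crop shows the open gripper centred over the blue grip, with green and the stop clear. I'll descend, grip and lift.

```bash
python3 - <<'E'
from h import *; from rig import robot
def st(m):
    o=robot.get_obs();print(m,round(o["t"],2),np.round(o["eef_pos"],4),np.round(o["ft_force"],2),round(o["opening"],3))
y=-.194;x=xr(A1,B1,y)
robot.line_to([x,y,.285],vel=.15);st("a")
robot.line_to([x,y,.264],vel=.06);st("b")
robot.set_gripper(.2,50);st("closed")
robot.line_to([x,y,.272],vel=.05);st("up8")
robot.line_to([x,y,.301],vel=.08);robot.wait(.2);st("up37")
for n in("side","top"):
    g=robot.grab_frame(n);print(n,blobs(g,"blue",(340,125,380,160) if n=="top" else (240,110,275,155)))
    cv2.imwrite(f"pics/{n}2.png",g["frame"])
a=cv2.resize(cv2.imread("pics/side2.png")[60:220,170:340],None,fx=3.5,fy=3.5,interpolation=cv2.INTER_CUBIC);cv2.imwrite("pics/c2.png",a)
E
```

```text
a 3.42 [ 0.5409 -0.1944  0.2856] [-0.42  0.62  0.41] 1.001
b 3.92 [ 0.5403 -0.1938  0.2635] [-0.55  0.27  0.2 ] 1.002
closed 4.5 [ 0.5407 -0.1943  0.2644] [-0.59 -1.05  1.71] 0.268
up8 4.81 [ 0.5405 -0.1938  0.2718] [ 0.72  0.22 -3.62] 0.275
up37 5.53 [ 0.5402 -0.1938  0.3003] [ 0.04  0.35 -3.26] 0.269
side [(array([256.9, 126.6]), np.int32(10), [256, 123], [2, 9])]
top []
```

View pics/c2.png

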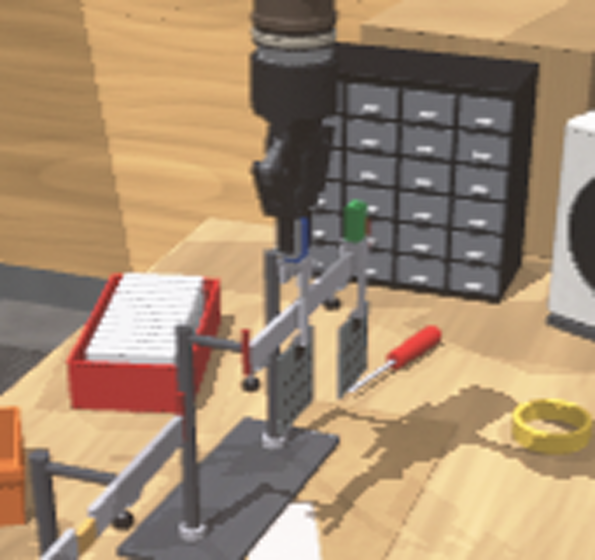

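Lifted, with about 3.4 N hanging. I'll carry it over the stop to 50 mm inside the next rail, so the fingers clear its stop, and set it down by feel.

```bash
cat >> h.py <<'E'
def st(robot,m):
    o=robot.get_obs();print(m,round(o["t"],2),np.round(o["eef_pos"],4),np.round(o["ft_force"],2),round(o["opening"],3),flush=True);return o
def fz(robot,n=4):
    a=[]
    for _ in range(n): robot.wait(.03);a.append(robot.get_obs()["ft_force"])
    return np.mean(a,0)
E
python3 - <<'E'
from h import *; from rig import robot
r2=R(A2,B2)
robot.line_to([xr(A1,B1,-.09),-.09,.301],vel=.1);st(robot,"stop1")
robot.line_to([xr(A2,B2,.035),.035,.301],frame=r2,vel=.1);st(robot,"gap")
x=xr(A2,B2,.093)
robot.line_to([x,.093,.301],vel=.08);robot.wait(.2);st(robot,"over2")
f0=fz(robot);print(f0)
for z in [.290,.280,.272]+list(np.arange(.269,.2595,-.001)):
    robot.line_to([x,.093,z],vel=.03);f=fz(robot);print(round(z,4),np.round(f-f0,2))
    if abs(f-f0).max()>1.8: break
st(robot,"down")
g=robot.grab_frame("side");cv2.imwrite("pics/side3.png",g["frame"])
a=cv2.resize(g["frame"][110:290,120:300],None,fx=3.3,fy=3.3,interpolation=cv2.INTER_CUBIC);cv2.imwrite("pics/c3.png",a)
E
```

```text
stop1 6.82 [ 0.5465 -0.0906  0.301 ] [ 0.78 -0.1  -3.13] 0.274
gap 8.22 [0.5524 0.0344 0.301 ] [-0.28 -0.13 -3.41] 0.27
over2 9.29 [0.5532 0.0925 0.301 ] [-0.1   0.11 -3.42] 0.264
[-2.52622665e-03 -2.13708886e-01 -3.55381721e+00]
0.29 [0.25 0.28 0.57]
0.28 [ 0.53 -0.14  0.44]
0.272 [0.51 0.23 0.02]
0.269 [-0.52  0.34 -0.01]
0.268 [ 0.04 -0.19  0.26]
0.267 [-0.07  0.04  0.21]
0.266 [ 0.13 -0.02  0.08]
0.265 [-0.75  0.24  0.24]
0.264 [-0.32  0.45  1.99]
down 13.54 [0.5534 0.093  0.2644] [-0.12  0.3  -1.43] 0.274
```

View pics/c3.png

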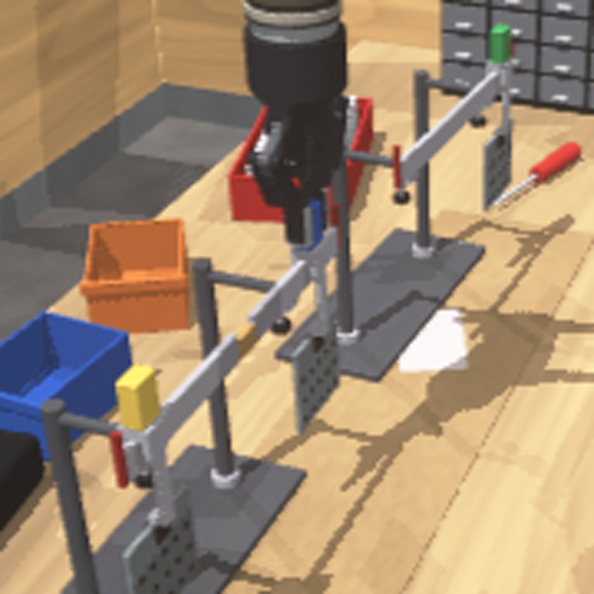

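The crop shows the carrier astride rail 2 at crop (318,250), short of the brass patch at (245,335). Contact came at the expected height. I'll open to a loose cage and push.

```bash
python3 - <<'E'
from h import *; from rig import robot
robot.set_gripper(.36,20);robot.wait(.4);st(robot,"caged");f0=fz(robot);print(np.round(f0,2))
for y in(.105,.13,.155,.175,.19):
    robot.line_to([xr(A2,B2,y),y,.264],vel=.035);f=fz(robot,3)-f0;print(y,np.round(f,2),flush=True)
    if abs(f).max()>7: print("STOP");break
else:
    while y<.24:
        y+=.0015;robot.line_to([xr(A2,B2,y),y,.264],vel=.03);f=fz(robot,3)-f0;print(round(y,4),np.round(f,2),flush=True)
        if f[1]<-5.5 or abs(f).max()>8: break
st(robot,"end")
for n in("side","top"):
    g=robot.grab_frame(n);cv2.imwrite(f"pics/{n}4.png",g["frame"])
g=cv2.imread("pics/side4.png");a=cv2.resize(g[110:290,120:300],None,fx=3.3,fy=3.3,interpolation=cv2.INTER_CUBIC);cv2.imwrite("pics/c4.png",a)
E
```

```text
caged 14.23 [0.5532 0.093  0.264 ] [ 0.09 -0.64  0.88] 0.363
[ 0.04  0.33 -0.14]
0.105 [ 0.16 -0.51  0.43]
0.13 [-0.04 -1.03  0.71]
0.155 [-0.46 -0.23  0.35]
0.175 [-0.36 -0.15  0.2 ]
0.19 [-0.59 -0.   -0.29]
0.1915 [-0.05 -0.75 -0.05]
0.193 [ 0.17 -2.67  1.01]
0.1945 [ 0.16 -2.44  1.21]
0.196 [-0.47 -2.61  1.89]
0.1975 [ 0.28 -1.94  2.04]
0.199 [ 0.15 -2.05  0.61]
0.2005 [-0.2  -1.62  0.75]
0.202 [-0.58 -1.57  0.76]
0.2035 [-0.   -1.23  0.3 ]
0.205 [-0.49 -1.15 -0.04]
0.2065 [-0.37 -0.74 -0.12]
0.208 [-0.01 -0.47 -0.03]
0.2095 [-0.36 -1.58  0.12]
0.211 [-0.05 -0.6   0.4 ]
0.2125 [ 0.34 -0.95 -0.35]
0.214 [-0.03 -1.3  -0.87]
0.2155 [ 0.03 -3.43  1.78]
0.217 [-0.38 -6.75  3.15]
end 24.69 [0.5551 0.2155 0.2646] [-0.29 -7.01  2.61] 0.359
```

View pics/c4.png

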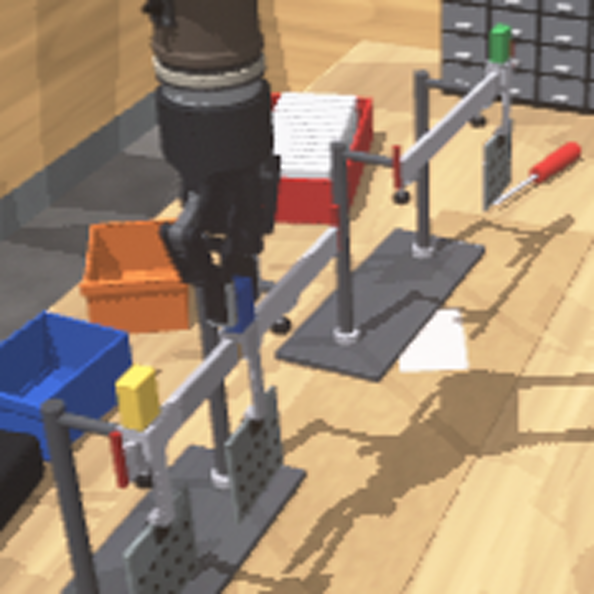

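The push ended on a hard stop at 6.75 N, with the carrier over the brass site. I'll back off to take the load away, open, and check the height from both views.

```bash
python3 - <<'E'
from h import *; from rig import robot
y=.2115
robot.line_to([xr(A2,B2,y),y,.264],vel=.03);robot.wait(.3);st(robot,"back")
robot.set_gripper(.7);robot.wait(.3);st(robot,"open")
robot.line_to([xr(A2,B2,y),y,.36],vel=.12);robot.wait(.2);st(robot,"up")
s=robot.grab_frame("side");robot.line_to([.45,.0,.40],vel=.25);t=robot.grab_frame("top");s=robot.grab_frame("side")
bs=blobs(s,"blue",(165,180,240,230))
bt=blobs(t,"blue",(190,125,230,155));print(bs,bt)
p0=tri(t0,(362.8,142.9),dict(np.load("side0.npz")),(254.1,137.9))
print("before",p0)
if bs and bt:
    u=max(bs,key=lambda b:b[1])[0];v=max(bt,key=lambda b:b[1])[0];print("now",tri(t,v,s,u))
    for dz in(0,-.007):
        p=np.array([xr(A2,B2,.2105),.2105,.276+dz]);print("pred side",proj(s,p),"top",proj(t,p+[0,0,.018]))
for n,g in(("side",s),("top",t)): cv2.imwrite(f"pics/{n}5.png",g["frame"])
a=cv2.resize(s["frame"][160:290,140:270],None,fx=4.6,fy=4.6,interpolation=cv2.INTER_CUBIC);cv2.imwrite("pics/c5.png",a)
E
```

```text
back 25.43 [0.5548 0.2118 0.2639] [-0.36  0.15 -1.13] 0.358
open 26.12 [0.5548 0.2115 0.264 ] [ 0.   -0.04  0.14] 0.7
up 27.27 [0.5544 0.2113 0.3588] [-0.3  -0.19 -0.68] 0.701
[(array([191.7, 201.4]), np.int32(133), [187, 193], [10, 18])] [(array([208.9, 137.8]), np.int32(77), [204, 134], [11, 9])]
before (array([ 0.54088057, -0.19488662,  0.2801147 ]), np.float64(0.0013054722732714313))
now (array([0.55571457, 0.2125277 , 0.27258914]), np.float64(0.002585517967225351))
pred side [191.7615329  199.74262828] top [208.71689124 137.00479252]
pred side [192.00954286 202.23153219] top [209.08842285 137.52709845]
```

View pics/c5.png

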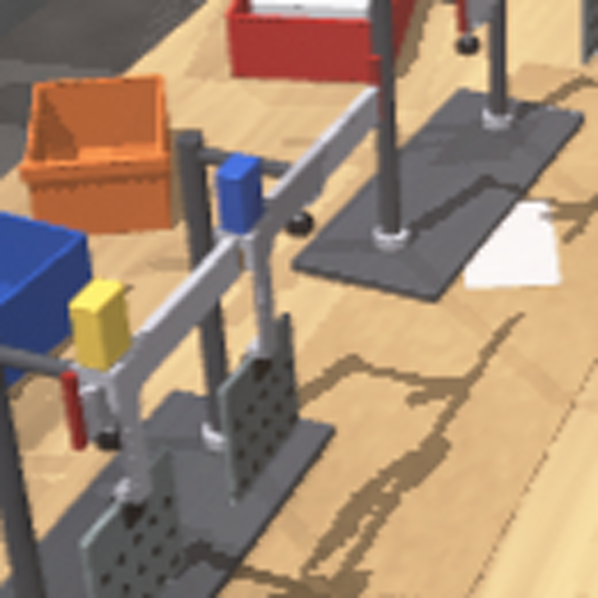

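The crop shows the carrier hanging upright in the notch with the brass hidden. The triangulated height dropped 7.5 mm against the notch depth of 7. I'll check the neighbours and hand in.

```bash
python3 - <<'E'
from h import *; from rig import robot
t=robot.grab_frame("top");s=robot.grab_frame("side")
for c in("green","yellow"): print(c,[b[0] for b in blobs(t,c,(140,125,440,165))],[b[0] for b in blobs(s,c,(120,110,300,270),amin=20)])
print(blobs(s,"blue",(165,180,240,230)));st(robot,"end")
robot.job_done()
E
```

```text
green [array([420.9, 146.6])] [array([270.8, 122.6])]
yellow [array([157.5, 137.1])] [array([161.3, 230. ])]
[(array([191.7, 201.5]), np.int32(132), [187, 193], [10, 18])]
end 28.62 [0.4502 0.0008 0.3995] [-0.   -0.08 -0.17] 0.702
the job is handed in; nothing more can be done
```

The blue carrier is in the next rail's notch, released and hanging upright, and I handed the job in at about 28.6 s of the 54 s allowed. The interface gives no verdict, so I don't know how it was judged.

- **Move:** I gripped the carrier along the rail direction and lifted it 37 mm over the red stop. I set it down by feel about 50 mm inside the next rail's near stop rather than right against it, so the fingers would clear the stop. Then I pushed it along in a loosely opened gripper at about 1–2.7 N until it met the notch's far side at about 6.8 N.
- **In the notch:** after release, the grip's triangulated height was 7.5 mm lower than on the first rail, against a notch depth of 7 mm. The two camera rays missed each other by 2.6 mm, so that height is only good to a few millimetres. The hard stop and the hidden brass floor agree with it, and the grip's pixel position did not move between my last two looks.
- **Other carriers:** green and yellow stayed at their starting pixels to within 0.3 px. The arm ended clear of everything, with wrist force near zero. No check failed.

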